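Draw the feeder gate and weigh the wax block

ROBOT

A 6-joint arm with a two-finger parallel gripper is mounted at the origin on a cart in front of the work surface, level with it; the furniture and walls round the work are solid. World frame = base frame: x ahead of the robot, y to its left, z up, the work surface at z = 0. Lengths are in m, angles in rad, forces in N, time in s.
With the tool pointing down it reaches from about 0.375 to 0.975 m from the base axis. Payload 3.8 kg.
Tool frame: the origin (TCP) lies midway between the tips of the shut fingers; the grasp point (between the pads) lies 19 mm behind it; z points along the fingers, y is the direction in which the jaws open and shut (so a half turn about z gives the same grasp; the last joint's range is limited). The gripper opens to 85 mm and grips with 20 to 120 N. Pads are 22 mm wide; open, the fingers measure 114 mm over their backs; the gripper's body (76 mm by 85 mm) begins 54 mm behind the grasp point. The pads swing forward as they close: fully open they stand 13 mm farther back than shut.
Start: joints at [1.111, 0.264, 1.604, -0, 1.274, -0.037], TCP at [0.277, 0.616, 0.231] pointing down, gripper open.
Joint ranges: [-2.63, 2.63], [-0.94, 2.18], [0.31, 2.57], [-1.31, 4.45], [0, 2.66], [-2.55, 2.55]. Speed limits (rad/s): [2.57, 2.57, 3.14, 3.14, 3.14, 3.14].

INTERFACE

Orientations are given as a rotation vector (axis times angle).
In Python, from workcell import bot gives the robot as it stands.
- The arm moves only by the tool drive_tool, never from a script. Its argument "steps" is a list of rows, each a list of 2 entries, a list of its own where there are three numbers: the shift along the tool's x, y, z in mm, then the turn about the tool's z in degrees. In form: [[[dx, dy, dz], twist], ...]. A call has 1 to 8 rows; each row shifts and turns the commanded pose from where the row before left it, along the tool's axes as they then stand; what a row does not reach is not made up. A row lasts 1/12 s, in which the tool goes at most 41.7 mm and 7.16 degrees, less where a joint would pass 70% of its speed; a pose out of reach is approached as far as the arm can. A call is refused whole if a number of a shift passes 41.7 or a number of a turn 7.16, either way. A call with a gripper value outside its range is refused whole. "jaw" is the opening, from 0 (shut) to 1 (fully open), set as the call begins (left out, the last holds). The fingers move at their own pace and stop on an object; "force" is the grip in N (left out, the last holds). Time passes only in rows, so rows that do not move let the fingers close. It gives the time, the measured TCP pose, the force and the opening at its end, in the units of the state.
- bot.read_state(): the state, without advancing time (a new reading comes with each control period).
- bot.read_camera(name): name is "scene" or "top" or "wrist"; returns the picture (480x640x3 uint8, red, green, blue); there is no depth.
- bot.camera_info(name): a dict with "fx", "fy", "cx", "cy" (pixels), "D" ([k1, k2, p1, p2, k3] as OpenCV has them; the pictures are not rectified), "position" and "attitude" of the camera in the world. Camera axes: x right, y down, z forward; pixel columns grow to the right and rows downward; lengths in m; the calibration is good to about 2 mm. A picture is of the moment at which its call begins: read the wrist's pose just before it. camera_info takes no time and is no camera call; for the wrist camera it gives the pose at the moment of the call.
- bot.finish_job(): hands the job in, once; it reports no verdict.
The state is a dict: "time": time; "q": joint angles; "joint_vel": joint speeds; "joint_torque": joint torques, N m; "tool_pos": TCP position; "tcp_rot": TCP orientation; "wrist_force": force on the tool from outside, world axes, zero at the start; "torque": the same for the moment, N m; "width": opening from 0.0 (shut) to 1.0 (fully open).
Only numpy, scipy, OpenCV 4.12 (cv2) and the standard library are available. Lean on these libraries where they do the work, as an engineer would, in place of code of your own. Each camera call takes 0.05 s, during which the arm holds its last target.

TASK

Draw the feeder's slide gate out sideways by its red knob until it meets its end stop, so that the blue wax block waiting behind it slides down into the catch pan. Then push the gate fully shut again and lay the block flat on the steel pan of the pocket scale, centred on it. Leave the scale where it is, and do not disturb the spirit lamp.

Things in the scene. Friction and masses are not known exactly. Their poses are not given: they have to be found in the camera images.
- feeder: Fixed aluminium feed chute. Origin on the bench under it. From the origin its own -x points down the chute to the catch pan, +x to the hopper end at x +0.11, z up. The chute is 64 mm wide (inside 56) and slopes at 25 degrees; hopper mouth at most 0.14 high. Half-way up sits the slide gate, an upright steel plate. The gate's open guide channel runs out on the +y side to a black end stop at x -0.006, y +0.175, 65 mm high at most.
- feeder_gate (a joint): Slide gate: 0 = shut, 0.066 = drawn out against the end stop (m); grows as the gate moves along the feeder's +y. Starts at 0 to 0.006. Sliding friction about 1.5 N, no spring: it stays where it is left. The block is let go only once the gate is drawn beyond about 0.055.
- gate_knob (a point): Centre of the red knob on the gate, an upright cylinder 30 mm in diameter and 32 mm tall, on a stem 14 mm thick; it moves with the gate. Knob centre is 83 mm above the bench and, with the gate shut, at x -0.013, y +0.088 in the feeder's frame (56 mm outside the chute's side).
- catch_center (a point): Middle of the catch pan's flat floor, 6 mm above the bench, 0.1125 down the chute (-x) from the feeder's origin. Floor 105 mm (feeder x) by 110 mm (y); 14 mm lip above it at the front, 6 mm lips at the sides, the chute's foot at the back. Smooth: the block slides easily on it.
- wax_center (a point): Centre of the blue wax block, 50 x 75 x 28 mm (its own x, y, z; z is up when it lies flat), 0.07 to 0.12 kg. It starts on the slope behind the gate, its long y axis along the chute; once let out it comes to rest flat in the catch pan within about a second, near the front lip, the long axis roughly along the chute.
- scale: Loose black pocket scale, 128 x 74 mm (own x, y), 16 mm high, 0.3 kg; origin under its middle, z up.
- scale_pan (a point): Centre of the top of the scale's round steel pan, 56 mm in diameter, 19.5 mm above the bench; 22 mm from the scale's middle along the scale's +x. The block's edges may overhang the pan.
- lamp_end (a point): Obstacle, fixed: lower edge of the left (+y) end of the black bar-shaped head of the bench lamp. The bar hangs over the bench from here 350 mm to -y (level), 60 mm wide (x) and 82 mm high, its underside 0.206 and its top 0.288 above the bench. Go round or over it.
- shelf_edge (a point): Obstacle, fixed: lower front left corner of the wall shelf that overhangs the back of the bench (a level board 37 mm thick, underside 0.446 above the bench, reaching back in +x and to the right, -y, from this corner). Keep the wrist and forearm out of it.
- tool_pot: Bystander: fixed black pot of pencils, 70 mm in diameter, 136 mm tall; origin under its middle.
- spirit_lamp: Bystander: loose pale blue-grey round-bodied spirit lamp, 66 mm in diameter, 69 mm tall, 0.16 kg; origin under its middle.

How it is judged:
By the outcome, as a careful person would: the job done as asked, in the order asked, and still so for the second after the job is handed in, with the robot touching nothing.
It also fails if it takes over 54 s, if anything falls off the work surface, if the arm or the gripper's body presses on something with over 40 N, if the wrist force passes 120 N, or if a joint passes its speed limit or range.

## Working session

There is one attempt and no reset: what is moved stays moved. The work goes in short steps, Python scripts to look and compute and a tool call to move; the robot and the scene stay as the last step left them, time stands still between calls to the robot, and variables do not carry over. Pictures are saved under pics/ and viewed, and the job is handed in when it is done.

Besides the shell and the picture viewer there is one more tool, called as name(argument=value, ...), one argument or row to a line, values as JSON. drive_tool: Moves the arm, as the interface text tells. Its arguments: {"type":"object","properties":{"steps":{"type":"array","items":{"type":"array"}},"jaw":{"type":"number"},"force":{"type":"number"}},"required":["steps"]}

```bash
ls; mkdir -p pics; python3 - <<'E'
from workcell import bot
import cv2
print(bot.read_state())
for n in("scene","top","wrist"):
    print(n,bot.camera_info(n))
    cv2.imwrite(f"pics/{n}0.png",bot.read_camera(n)[:,:,::-1])
E
```

```text
pics
{'time': 0.0, 'q': array([ 1.11113137e+00,  2.64759981e-01,  1.60539174e+00, -7.47686412e-06,
        1.27368186e+00, -3.68507400e-02]), 'joint_vel': array([ 0.00140793, -0.00072481,  0.00041614, -0.00027467, -0.0005294 ,
        0.00017533]), 'joint_torque': array([ 1.88937003e-03, -5.15115631e+01, -3.67320371e+01,  1.69972022e-04,
        1.27918075e-02,  2.05081119e-05]), 'tool_pos': array([0.27661949, 0.61491162, 0.22994784]), 'tcp_rot': array([-0.65910104, -3.0711175 ,  0.00341429]), 'wrist_force': array([ 0.61084411,  0.34307871, -0.21362535]), 'torque': array([-0.03333607,  0.00068307,  0.00305334]), 'width': 0.9998926725859597}
scene {'fx': 541.1793855368659, 'fy': 541.1793855368659, 'cx': 316.75982409407897, 'cy': 240.86270214502858, 'D': array([0.00317671, 0.        , 0.        , 0.        , 0.        ]), 'position': array([-0.07161119, -0.6511114 ,  1.20135771]), 'attitude': array([-2.21412797,  0.87690909, -0.37374554])}
top {'fx': 460.2914768932366, 'fy': 460.2914768932366, 'cx': 320.1253044800075, 'cy': 240.6086613363837, 'D': array([-0.00805446,  0.        ,  0.        ,  0.        ,  0.        ]), 'position': array([ 0.43220601, -0.00547741,  1.20675131]), 'attitude': array([-2.11264513,  2.17233144, -0.15391461])}
wrist {'fx': 333.9666499829134, 'fy': 333.9666499829134, 'cx': 320.57446408543734, 'cy': 243.91480045765016, 'D': array([-0.02393003,  0.        ,  0.        ,  0.        ,  0.        ]), 'position': array([0.21591565, 0.64221285, 0.37359176]), 'attitude': array([2.4427087 , 1.57775442, 0.21053384])}
```

View pics/scene0.png

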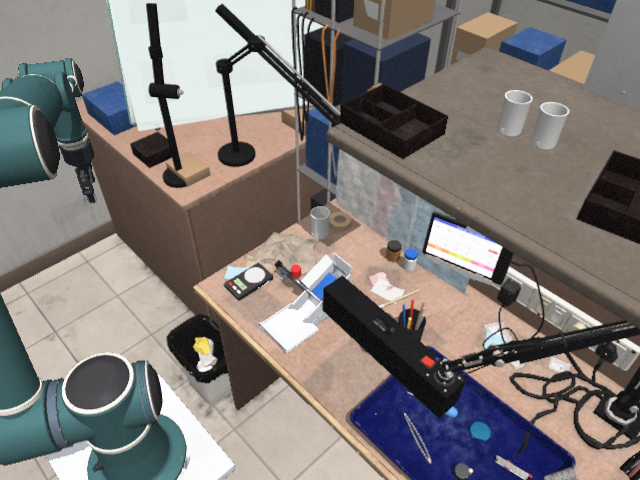

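View pics/top0.png

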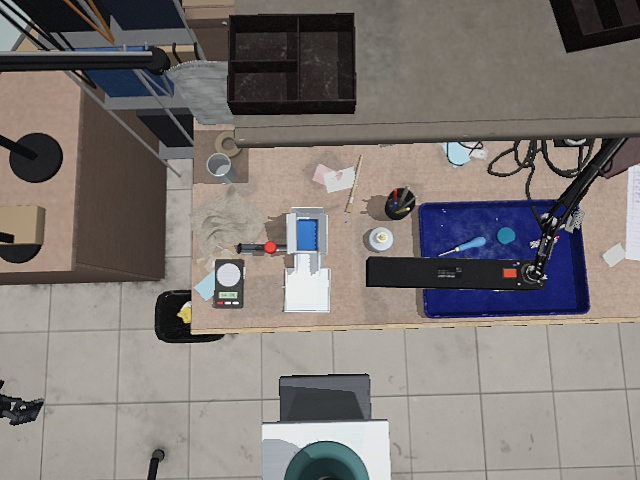

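View pics/wrist0.png

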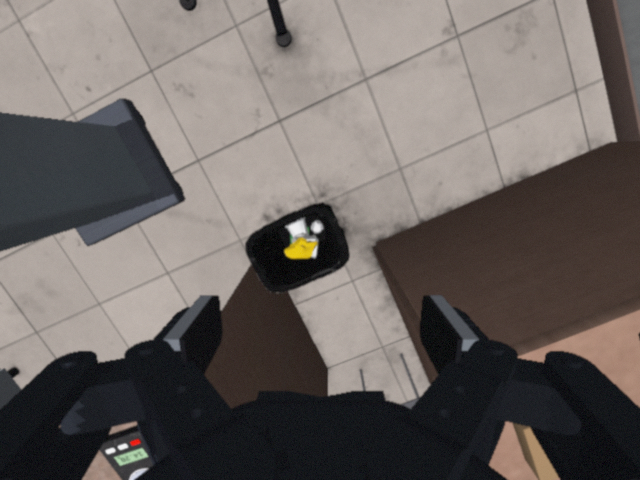

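The top view shows the knob near (270,247), the scale's steel pan near (229,275), the catch pan at about (307,290), and the spirit lamp near (380,240). I'll zoom in on these before measuring.

```bash
python3 - <<'E'
import cv2
a=cv2.imread("pics/top0.png")[190:340,180:380]
cv2.imwrite("pics/topz.png",cv2.resize(a,(800,600),interpolation=cv2.INTER_CUBIC))
a=cv2.imread("pics/scene0.png")[220:370,190:390]
cv2.imwrite("pics/scz.png",cv2.resize(a,(800,600),interpolation=cv2.INTER_CUBIC))
E
cat > h.py <<'E'
import numpy as np, cv2
from scipy.spatial.transform import Rotation as R
def cam(bot,n):
    return bot.camera_info(n)
def px2w(c,u,v,z):
    K=np.array([[c['fx'],0,c['cx']],[0,c['fy'],c['cy']],[0,0,1]])
    p=cv2.undistortPoints(np.array([[[u,v]]],float),K,c['D'])[0,0]
    d=R.from_rotvec(c['attitude']).apply([p[0],p[1],1]); o=c['position']
    return o+d*(z-o[2])/d[2]
def w2px(c,P):
    K=np.array([[c['fx'],0,c['cx']],[0,c['fy'],c['cy']],[0,0,1]])
    r=R.from_rotvec(c['attitude']).inv()
    return cv2.projectPoints(np.array(P,float).reshape(-1,3),r.as_rotvec(),-r.apply(c['position']),K,c['D'])[0][:,0]
E
```

```text
(no output)
```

View pics/topz.png

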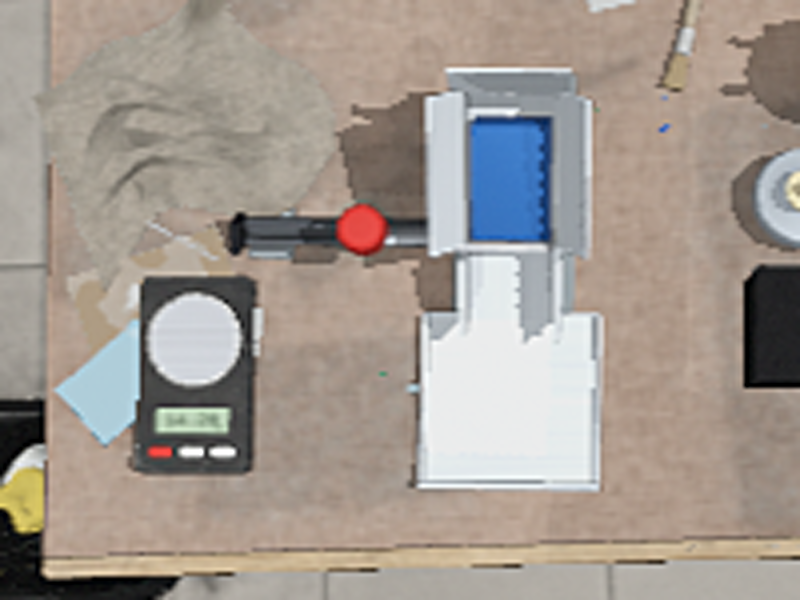

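View pics/scz.png

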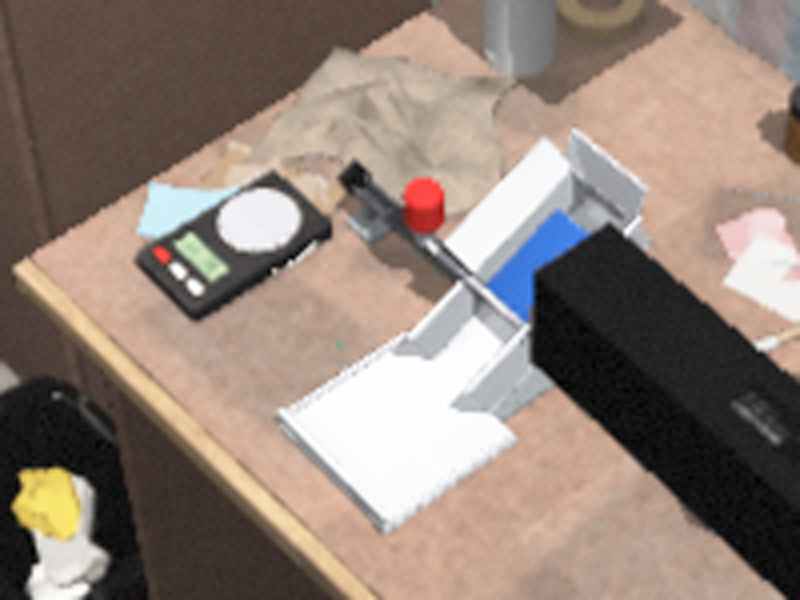

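```bash
python3 - <<'E'
from workcell import bot
from h import *
c=cam(bot,'top'); s=cam(bot,'scene')
T=lambda u,v,z:px2w(c,180+u/4,190+v/4,z).round(4)
S=lambda u,v,z:px2w(s,190+u/4,220+v/4,z).round(4)
print('knob',T(362,229,.099),S(424,188,.099), S(424,205,.083))
print('front corners',T(417,488,.02),T(600,490,.02),'back',T(421,314,.012),T(602,315,.012))
print('stop',T(237,232,.065))
print('pan',T(194.5,339,.0195),S(259,220,.0195))
print('scale corners',[T(*p,.016) for p in[(141,277),(256,279),(252,473),(134,470)]])
print('splamp',T(800,190,.069),'bar',T(745,268,.288),T(745,385,.288))
print('hopper back', T(447,70,.14),T(575,70,.14))
E
```

```text
knob [0.5842 0.118  0.099 ] [0.5867 0.121  0.099 ] [0.5856 0.1202 0.083 ]
front corners [0.4275 0.0937 0.02  ] [ 0.423  -0.0229  0.02  ] back [0.5393 0.09   0.012 ] [ 0.5353 -0.0277  0.012 ]
stop [0.5892 0.2002 0.065 ]
pan [0.5265 0.236  0.0195] [0.5251 0.2352 0.0195]
scale corners [array([0.5681, 0.2716, 0.016 ]), array([0.5647, 0.1967, 0.016 ]), array([0.4398, 0.1996, 0.016 ]), array([0.4438, 0.2754, 0.016 ])]
splamp [ 0.6052 -0.1527  0.069 ] bar [ 0.5331 -0.095   0.288 ] [ 0.4747 -0.0925  0.288 ]
hopper back [0.6722 0.062  0.14  ] [ 0.67   -0.0138  0.14  ]
```

Two-view checks agree: the knob is at about (0.5855, 0.1195), the pan at (0.526, 0.2355), and the feeder yaw is about -2°. I'll turn the tool first and then move toward the knob.

```bash
cat >> h.py <<'E'
def delta(bot,P,ang=None):
    s=bot.read_state(); r=R.from_rotvec(s['tcp_rot']); M=r.as_matrix()
    a=np.degrees(np.arctan2(M[1,1],M[0,1]))
    d=r.inv().apply(np.array(P)-s['tool_pos'])*1000
    print('t',round(s['time'],2),'pos',s['tool_pos'].round(4),'yang',round(a,2),'z',M[:,2].round(3),'w',round(s['width'],3),'F',s['wrist_force'].round(1),'| tool d',d.round(1), '' if ang is None else 'twist %.1f'%(-(ang-a)))
E
python3 - <<'E'
from workcell import bot
from h import *
delta(bot,[.5855,.1195,.2],88)
E
```

```text
t 0.15 pos [0.2767 0.6151 0.2302] yang 65.77 z [-0.001 -0.002 -1.   ] w 0.998 F [0.4 0.1 0.3] | tool d [-484.9 -325.2   30.8] twist -22.2
```

drive_tool(
  steps=[
    [[0, 0, 0], -5.55],
    [[0, 0, 0], -5.55],
    [[0, 0, 0], -5.55],
    [[0, 0, 0], -5.55],
  ],
  jaw=0.58,
)

```text
time: 0.48
tool_pos: [0.2768, 0.6153, 0.2307]
tcp_rot: [-0.048, -3.141, 0.001]
wrist_force: [-0.2, -0.7, -0.1]
width: 0.578
```

drive_tool(
  steps=[
    [[-20, -32, 0], 0],
    [[-20, -32, 0], 0],
    [[-20, -32, 0], 0],
    [[-20, -32, 0], 0],
    [[-20, -32, 0], 0],
    [[-20, -32, 0], 0],
    [[-20, -32, 0], 0],
    [[-20, -32, 0], 0],
  ],
)

```text
time: 1.15
tool_pos: [0.4282, 0.3523, 0.231]
tcp_rot: [-0.055, -3.141, 0.0]
wrist_force: [0.6, 1.0, -1.2]
width: 0.586
```

drive_tool(
  steps=[
    [[-20, -32, 0], 0],
    [[-20, -32, 0], 0],
    [[-20, -32, 0], 0],
    [[-20, -32, 0], 0],
    [[-20, -30, 0], 0],
    [[-20, -30, 0], 0],
    [[0, 0, 0], 0],
    [[0, 0, 0], 0],
  ],
)

```text
time: 1.82
tool_pos: [0.5417, 0.1602, 0.2309]
tcp_rot: [-0.062, -3.14, 0.0]
wrist_force: [-0.6, 1.4, 0.1]
width: 0.583
```

```bash
python3 - <<'E'
from workcell import bot
from h import *
delta(bot,[.5855,.1195,.2],88)
c=bot.camera_info('wrist'); np.save('c1.npy',c,allow_pickle=True)
cv2.imwrite("pics/w1.png",bot.read_camera('wrist')[:,:,::-1])
print(w2px(c,[[.5855,.1195,.099],[.526,.2355,.0195]]))
E
```

```text
t 1.82 pos [0.5417 0.1602 0.2309] yang 87.75 z [-0.001 -0.    -1.   ] w 0.583 F [-0.6  1.4  0.1] | tool d [-45.4 -38.9  30.9] twist -0.2
[[277.27931892 283.81225842]
 [391.19859961 199.22535295]]
```

View pics/w1.png

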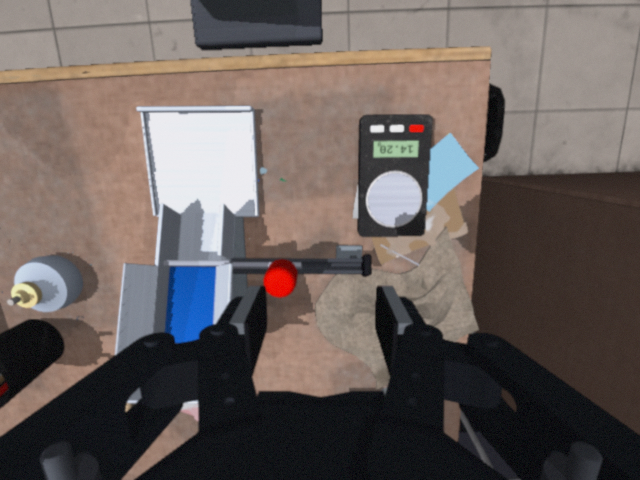

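In the wrist view the knob top is near (281,277) and the pan centre near (394,199). Both are within a few pixels of prediction, so I'll refine them.

```bash
python3 - <<'E'
from h import *
c=np.load('c1.npy',allow_pickle=True).item()
a=cv2.imread("pics/w1.png")
cv2.imwrite("pics/w1z.png",cv2.resize(a[100:320,130:450],(800,550),interpolation=cv2.INTER_CUBIC))
b,g,r=[a[:,:,i].astype(int) for i in range(3)]
m=((r>130)&(g<60)&(b<60)); m[:200]=0
ys,xs=np.nonzero(m);print(xs.min(),xs.max(),ys.min(),ys.max(),xs.mean(),ys.mean())
for z in(.099,.083): print(px2w(c,281,279,z))
print(px2w(c,394,199,.0195))
from numpy import linspace,pi,cos,sin
for x,y in((.5855,.1195),(.5855,.117),(.588,.118)):
    q=w2px(c,[[x+.015*cos(t),y+.015*sin(t),z] for t in linspace(0,2*pi,40) for z in(.067,.099)])
    print(x,y,q.min(0),q.max(0))
E
```

```text
263 294 267 297 278.5348837209302 281.94573643410854
[0.58109216 0.12312105 0.099     ]
[0.58725231 0.1208454  0.083     ]
[0.52587629 0.23848277 0.0195    ]
0.5855 0.1195 [260.34948222 256.75193665] [296.68610604 299.38749982]
0.5855 0.117 [257.5379383  256.85137632] [294.13440491 299.48830187]
0.588 0.118 [258.91699146 259.27608318] [295.31025718 302.00205481]
```

View pics/w1z.png

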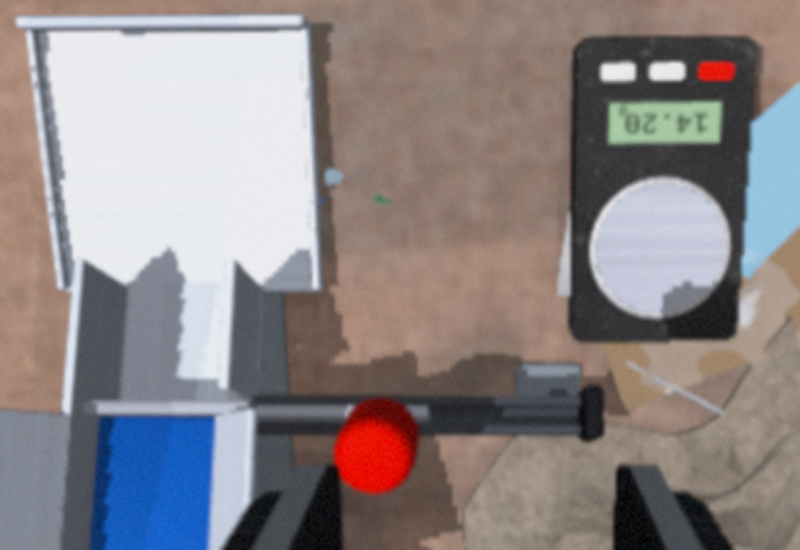

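drive_tool(
  steps=[
    [[-15, -13, 0], 0],
    [[-15, -13, 0], 0],
    [[-14.8, -12, 0], 0],
    [[0, 0, 35], 0],
    [[0, 0, 35], 0],
    [[0, 0, 20], 0],
    [[0, 0, 0], 0],
    [[0, 0, 0], 0],
  ],
)

```text
time: 2.53
tool_pos: [0.5827, 0.1236, 0.1398]
tcp_rot: [-0.053, -3.137, 0.001]
wrist_force: [0.4, -0.0, 0.4]
width: 0.58
```

```bash
python3 - <<'E'
from workcell import bot
from h import *
delta(bot,[.585,.1205,.073],88)
cv2.imwrite("pics/w2.png",bot.read_camera('wrist')[:,:,::-1])
a=bot.read_camera('top')[190:340,180:380,::-1]
cv2.imwrite("pics/t2.png",cv2.resize(a,(800,600)))
E
```

```text
t 2.53 pos [0.5827 0.1236 0.1398] yang 88.08 z [-0.004 -0.    -1.   ] w 0.58 F [ 0.4 -0.   0.4] | tool d [-2.7 -2.9 66.8] twist 0.1
```

View pics/w2.png

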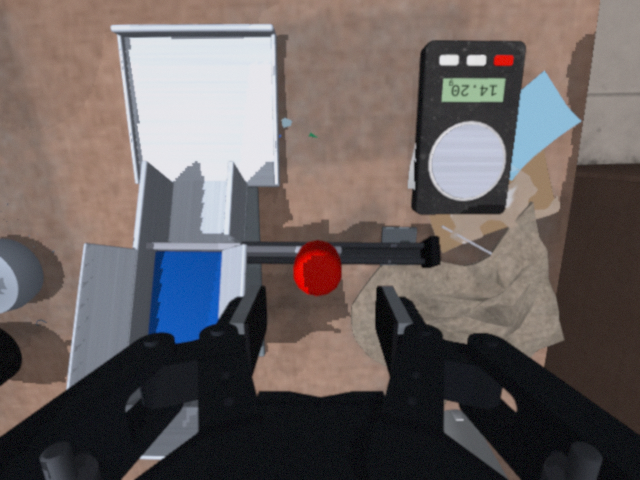

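The knob at column 318 is centred between the jaws. I'll descend and grip.

drive_tool(
  steps=[
    [[-2, -1, 25], 0],
    [[0, 0, 25], 0],
    [[0, 0, 16], 0],
    [[0, 0, 0], 0],
  ],
)

```text
time: 2.97
tool_pos: [0.5852, 0.1215, 0.0739]
tcp_rot: [-0.055, -3.138, 0.001]
wrist_force: [-1.1, 0.2, 0.1]
width: 0.576
```

drive_tool(
  steps=[
    [[0, 0, 0], 0],
    [[0, 0, 0], 0],
    [[0, 0, 0], 0],
    [[0, 0, 0], 0],
    [[0, 0, 0], 0],
  ],
  jaw=0.1,
  force=30,
)

```text
time: 3.38
tool_pos: [0.5882, 0.1219, 0.0778]
tcp_rot: [0.056, 3.137, 0.002]
wrist_force: [-2.2, 1.4, 6.8]
width: 0.333
```

```bash
python3 - <<'E'
from workcell import bot
from h import *
delta(bot,[.585,.1205,.073],88)
cv2.imwrite("pics/w3.png",bot.read_camera('wrist')[:,:,::-1])
E
```

```text
t 3.38 pos [0.5882 0.1219 0.0778] yang 87.97 z [ 0.004  0.001 -1.   ] w 0.333 F [-2.2  1.4  6.8] | tool d [ 3.2 -1.5  4.8] twist -0.0
```

View pics/w3.png

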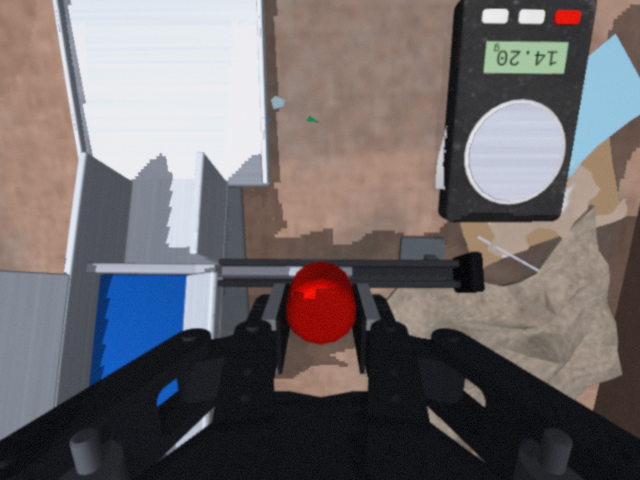

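The knob is gripped (28 mm opening), but there is about 7 N upward on the tips. I'll ease up slightly and pull along tool +y, watching the force.

drive_tool(
  steps=[
    [[-2, 0, -4], 0],
    [[0, 5, 0], 0],
    [[0, 10, 0], 0],
    [[0, 10, 0], 0],
    [[0, 10, 0], 0],
    [[0, 10, 0], 0],
    [[0, 8, 0], 0],
    [[0, 0, 0], 0],
  ],
)

```text
time: 4.1
tool_pos: [0.5903, 0.1768, 0.0782]
tcp_rot: [-0.053, -3.141, -0.002]
wrist_force: [5.4, 0.7, -13.7]
width: 0.332
```

```bash
python3 - <<'E'
from workcell import bot
from h import *
delta(bot,[.588,.186,.077],88)
E
```

```text
t 4.1 pos [0.5903 0.1768 0.0782] yang 88.06 z [-0.     0.001 -1.   ] w 0.332 F [  5.4   0.7 -13.7] | tool d [2.6 9.1 1.2] twist 0.1
```

drive_tool(
  steps=[
    [[0, 5, 2], 0],
    [[0, 4, 0], 0],
    [[0, 3, 0], 0],
    [[0, 3, 0], 0],
    [[0, 0, 0], 0],
    [[0, 0, 0], 0],
  ],
)

```text
time: 4.6
tool_pos: [0.5907, 0.185, 0.0779]
tcp_rot: [-0.053, -3.14, 0.012]
wrist_force: [0.0, -17.3, -1.4]
width: 0.328
```

```bash
python3 - <<'E'
from workcell import bot
from h import *
delta(bot,[.588,.186,.077],88)
a=bot.read_camera('wrist')[:,:,::-1]
cv2.imwrite("pics/w4.png",a)
E
```

```text
t 4.6 pos [0.5907 0.185  0.0779] yang 88.07 z [-0.001 -0.008 -1.   ] w 0.328 F [  0.  -17.3  -1.4] | tool d [2.8 0.9 0.9] twist 0.1
```

View pics/w4.png

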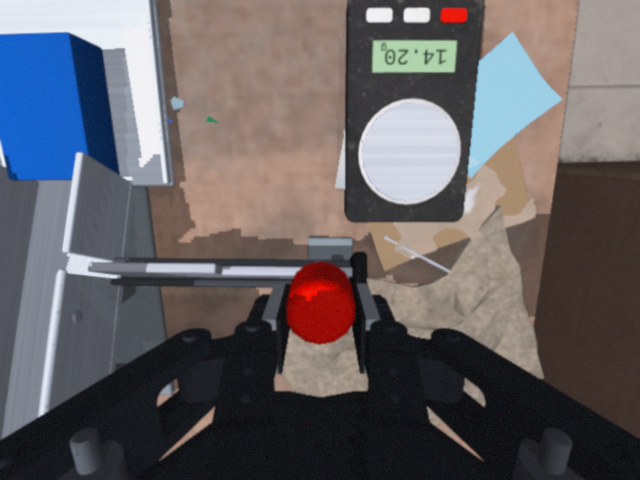

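The gate is against its end stop with -17 N in y, and the blue block has slid into the catch pan at the upper left. Now I'll push the gate shut.

drive_tool(
  steps=[
    [[0, -8, 0], 0],
    [[0, -10, 0], 0],
    [[0, -12, 0], 0],
    [[0, -12, 0], 0],
    [[0, -12, 0], 0],
    [[0, -10, 0], 0],
    [[0, -8, 0], 0],
    [[0, 0, 0], 0],
  ],
)

```text
time: 5.32
tool_pos: [0.5881, 0.1185, 0.078]
tcp_rot: [-0.06, -3.141, -0.008]
wrist_force: [-3.6, 9.8, 1.7]
width: 0.332
```

drive_tool(
  steps=[
    [[0, -3, 0], 0],
    [[0, -3, 0], 0],
    [[0, -3, 0], 0],
    [[0, 0, 0], 0],
    [[0, 0, 0], 0],
  ],
)

```text
time: 5.73
tool_pos: [0.5881, 0.118, 0.0781]
tcp_rot: [0.061, 3.14, 0.026]
wrist_force: [-2.8, 35.9, -1.8]
width: 0.332
```

The gate is shut: it travelled 67 mm and then met a hard stop. I'll relax the press and release.

drive_tool(
  steps=[
    [[0, 5, 0], 0],
    [[0, 5, 0], 0],
    [[0, 0, 0], 0],
    [[0, 0, 0], 0],
  ],
)

```text
time: 6.07
tool_pos: [0.5881, 0.1186, 0.0779]
tcp_rot: [-0.056, -3.141, -0.002]
wrist_force: [-5.6, 6.4, 4.7]
width: 0.333
```

drive_tool(
  steps=[
    [[0, 0, 0], 0],
    [[0, 0, 0], 0],
    [[0, 0, 0], 0],
    [[0, 0, 0], 0],
  ],
  jaw=0.58,
)

```text
time: 6.4
tool_pos: [0.5894, 0.1181, 0.0775]
tcp_rot: [0.057, 3.139, 0.001]
wrist_force: [1.6, 3.2, -1.1]
width: 0.581
```

```bash
python3 - <<'E'
from workcell import bot
from h import *
delta(bot,[.588,.118,.2],88)
a=bot.read_camera('wrist')[:,:,::-1]
cv2.imwrite("pics/w5.png",a)
E
```

```text
t 6.4 pos [0.5894 0.1181 0.0775] yang 87.93 z [ 0.002  0.001 -1.   ] w 0.581 F [ 1.6  3.2 -1.1] | tool d [ 1.200e+00 -1.000e-01 -1.225e+02] twist -0.1
```

View pics/w5.png

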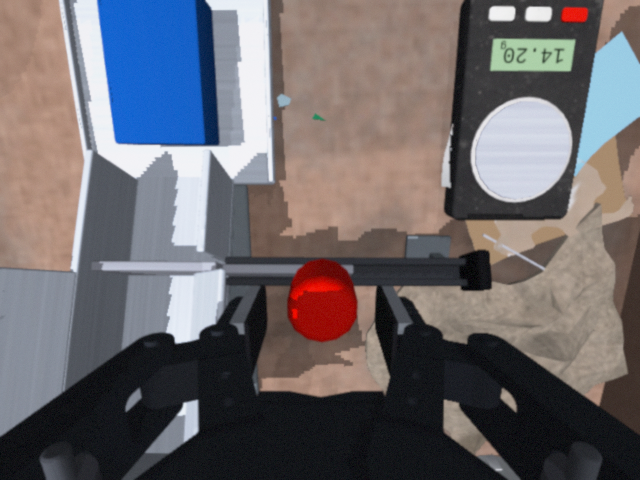

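Released, and the gate is still shut across the chute. I'll rise, move over the catch pan and look.

drive_tool(
  steps=[
    [[0, 0, -25], 0],
    [[0, 0, -40], 0],
    [[0, 0, -40], 0],
    [[10, -8, -20], 0],
    [[25, -25, 0], 0],
    [[25, -25, 0], 0],
    [[22, -18, 0], 0],
    [[0, 0, 0], 0],
  ],
  jaw=0.85,
)

```text
time: 7.12
tool_pos: [0.4997, 0.0418, 0.2018]
tcp_rot: [-0.059, -3.138, 0.005]
wrist_force: [-0.3, 0.4, -0.8]
width: 0.847
```

drive_tool(
  steps=[
    [[0, 0, 0], 0],
    [[0, 0, 0], 0],
  ],
)

```text
time: 7.28
tool_pos: [0.5044, 0.0446, 0.2027]
tcp_rot: [0.057, 3.14, -0.001]
wrist_force: [0.5, 0.1, -0.1]
width: 0.852
```

```bash
python3 - <<'E'
from workcell import bot
from h import *
delta(bot,[.47,.04,.2],88)
c=bot.camera_info('wrist'); np.save('c6.npy',c,allow_pickle=True)
cv2.imwrite("pics/w6.png",bot.read_camera('wrist')[:,:,::-1])
a=bot.read_camera('top')[:,:,::-1];cv2.imwrite("pics/t6.png",a)
cv2.imwrite("pics/t6z.png",cv2.resize(a[190:340,180:380],(800,600),interpolation=cv2.INTER_CUBIC))
E
```

```text
t 7.28 pos [0.5044 0.0446 0.2027] yang 87.92 z [ 0.001 -0.    -1.   ] w 0.852 F [ 0.5  0.1 -0.1] | tool d [34.2 -5.9  2.7] twist -0.1
```

View pics/w6.png

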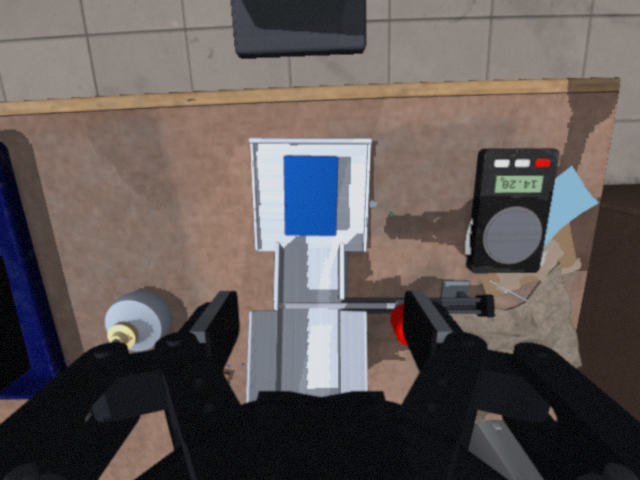

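View pics/t6z.png

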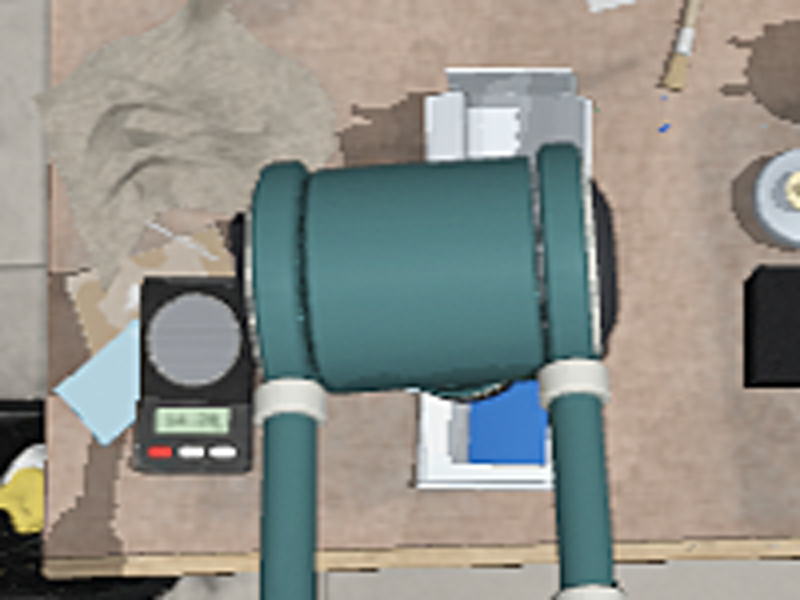

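The block lies flat in the catch pan, about (285..337, 156..236) in the wrist view. It is aligned with the chute and near the front lip. The scale's steel pan is at about (513,235).

```bash
python3 - <<'E'
from h import *
c=np.load('c6.npy',allow_pickle=True).item()
a=cv2.imread("pics/w6.png")
hsv=cv2.cvtColor(a,cv2.COLOR_BGR2HSV)
m=((hsv[...,0]>100)&(hsv[...,0]<125)&(hsv[...,1]>150)&(hsv[...,2]>60)).astype(np.uint8)
m[:,:240]=0;m[:130]=0;m[250:]=0;m[:,380:]=0
ct=max(cv2.findContours(m,0,2)[0],key=cv2.contourArea)
r=cv2.minAreaRect(ct);print(r)
P=np.array([px2w(c,*p,.034) for p in cv2.boxPoints(r)]);print(P.round(4),P.mean(0))
print(np.linalg.norm(P-np.roll(P,1,0),axis=1))
cv2.imwrite("pics/w6z.png",cv2.resize(a[130:270,230:400],(800,660))[:600])
print('pan',px2w(c,513,235,.0195))
g=cv2.cvtColor(a,cv2.COLOR_BGR2GRAY)
print([px2w(c,*p,.026).round(4) for p in[(252,141),(371,141)]], c['position'])
E
```

```text
((310.5, 195.5), (79.0, 53.0), 90.0)
[[0.4399 0.0133 0.034 ]
 [0.4417 0.0613 0.034 ]
 [0.5154 0.0594 0.034 ]
 [0.5135 0.0084 0.034 ]] [0.47762114 0.03560469 0.034     ]
[0.07372579 0.04799223 0.07368264 0.05103068]
pan [0.525614   0.23872846 0.0195    ]
[array([ 0.4255, -0.0161,  0.026 ]), array([0.4296, 0.0932, 0.026 ])] [0.43744126 0.0466238  0.34613632]
```

View pics/w6z.png

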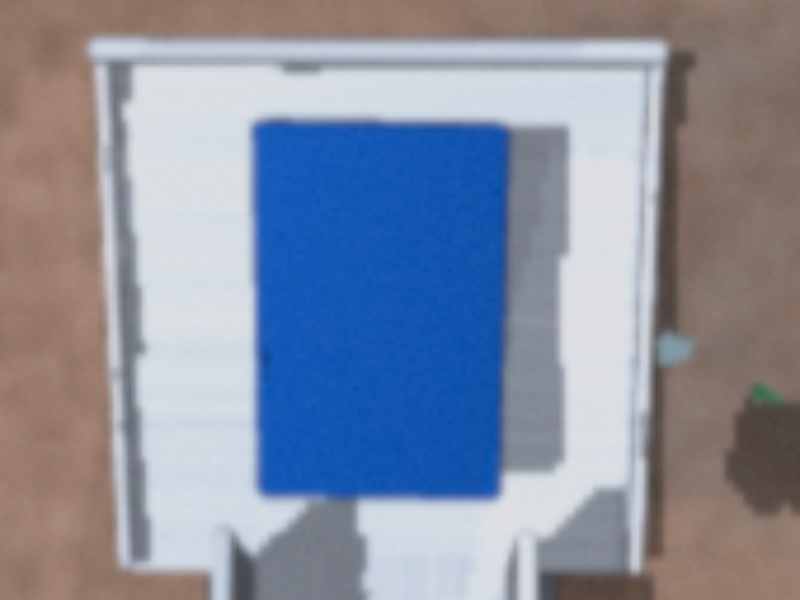

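drive_tool(
  steps=[
    [[14, -6, 20], 0],
    [[12.6, -4.6, 35], 0],
    [[0, 0, 35], 0],
    [[0, 0, 30], 0],
    [[0, 0, 10], 0],
    [[0, 0, 0], 0],
    [[0, 0, 0], 0],
  ],
  jaw=0.76,
)

```text
time: 7.97
tool_pos: [0.4775, 0.0359, 0.0725]
tcp_rot: [-0.054, -3.141, 0.0]
wrist_force: [0.9, -0.4, -0.3]
width: 0.762
```

```bash
python3 - <<'E'
from workcell import bot
from h import *
delta(bot,[.4775,.035,.009],88)
c=bot.camera_info('wrist'); np.save('c7.npy',c,allow_pickle=True)
cv2.imwrite("pics/w7.png",bot.read_camera('wrist')[:,:,::-1])
E
```

```text
t 7.97 pos [0.4775 0.0359 0.0725] yang 88.01 z [-0.001 -0.    -1.   ] w 0.762 F [ 0.9 -0.4 -0.3] | tool d [-0.  -0.9 63.5] twist 0.0
```

View pics/w7.png

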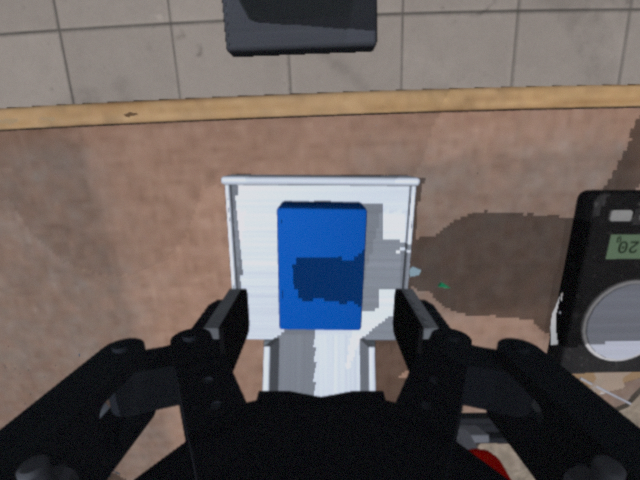

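```bash
python3 - <<'E'
from h import *
c=np.load('c7.npy',allow_pickle=True).item()
P=np.array([px2w(c,*p,.034) for p in[(278,210),(366,210),(361,329),(279,328)]]);print(P.round(4),P.mean(0))
E
```

```text
[[0.4406 0.0132 0.034 ]
 [0.4424 0.0616 0.034 ]
 [0.5154 0.0586 0.034 ]
 [0.513  0.0087 0.034 ]] [0.47785349 0.03551489 0.034     ]
```

drive_tool(
  steps=[
    [[0, 0, 25], 0],
    [[0, 0, 22], 0],
    [[0, 0, 12], 0],
    [[0, 0, 4], 0],
    [[0, 0, 0], 0],
    [[0, 0, 0], 0],
  ],
)

```text
time: 8.52
tool_pos: [0.4787, 0.0356, 0.011]
tcp_rot: [0.055, 3.138, 0.0]
wrist_force: [-0.1, 0.1, 0.8]
width: 0.761
```

Two measurements agree on the block centre (0.478, 0.0355), and the tool is there at z 0.011. I'll close.

drive_tool(
  steps=[
    [[0, 0, 0], 0],
    [[0, 0, 0], 0],
    [[0, 0, 0], 0],
    [[0, 0, 0], 0],
    [[0, 0, 0], 0],
    [[0, 0, 0], 0],
  ],
  jaw=0.3,
  force=30,
)

```text
time: 9.02
tool_pos: [0.4789, 0.0356, 0.0112]
tcp_rot: [0.055, 3.137, 0.0]
wrist_force: [-0.8, 0.5, 6.4]
width: 0.581
```

drive_tool(
  steps=[
    [[0, 0, -5], 0],
    [[0, 0, -15], 0],
    [[0, 0, -25], 0],
    [[0, 0, -25], 0],
    [[0, 0, -20], 0],
    [[0, 0, 0], 0],
    [[0, 0, 0], 0],
  ],
)

```text
time: 9.6
tool_pos: [0.478, 0.0356, 0.1009]
tcp_rot: [0.055, 3.138, 0.0]
wrist_force: [-0.4, -1.2, -1.2]
width: 0.579
```

```bash
python3 - <<'E'
from workcell import bot
from h import *
delta(bot,[.526,.2365,.12],88)
c=bot.camera_info('wrist'); np.save('c8.npy',c,allow_pickle=True)
cv2.imwrite("pics/w8.png",bot.read_camera('wrist')[:,:,::-1])
E
```

```text
t 9.6 pos [0.478  0.0356 0.1009] yang 87.98 z [ 0.004  0.    -1.   ] w 0.579 F [-0.4 -1.2 -1.2] | tool d [-41.  202.5 -18.9] twist -0.0
```

View pics/w8.png

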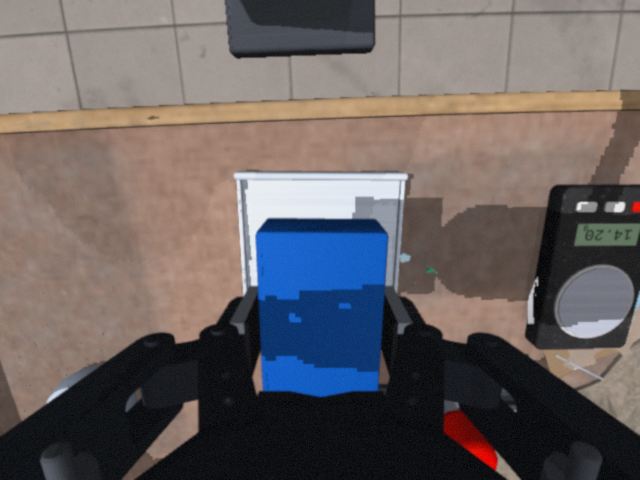

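The block is held (49 mm opening, level). I'll carry it over the scale.

drive_tool(
  steps=[
    [[0, 0, -20], 0],
    [[-5, 20, 0], 0],
    [[-8, 35, 0], 0],
    [[-8, 35, 0], 0],
    [[-8, 35, 0], 0],
    [[-7, 35, 0], 0],
    [[-5, 25, 0], 0],
    [[0, 17, 0], 0],
  ],
)

```text
time: 10.32
tool_pos: [0.5244, 0.2382, 0.1171]
tcp_rot: [-0.053, -3.139, 0.001]
wrist_force: [0.1, -0.7, -0.0]
width: 0.578
```

drive_tool(
  steps=[
    [[0, 0, 0], 0],
    [[0, 0, 0], 0],
    [[0, 0, 0], 0],
  ],
)

```text
time: 10.57
tool_pos: [0.5235, 0.235, 0.1175]
tcp_rot: [-0.055, -3.138, 0.003]
wrist_force: [-1.0, 0.4, -0.3]
width: 0.579
```

```bash
python3 - <<'E'
from workcell import bot
from h import *
delta(bot,[.527,.2365,.025],88)
c=bot.camera_info('wrist'); np.save('c9.npy',c,allow_pickle=True)
cv2.imwrite("pics/w9.png",bot.read_camera('wrist')[:,:,::-1])
a=bot.read_camera('scene')[:,:,::-1]
cv2.imwrite("pics/s9.png",cv2.resize(a[200:380,170:410],(800,600)))
E
```

```text
t 10.57 pos [0.5235 0.235  0.1175] yang 88.0 z [-0.003 -0.002 -1.   ] w 0.579 F [-1.   0.4 -0.3] | tool d [-3.7  1.8 92.5] twist -0.0
```

View pics/w9.png

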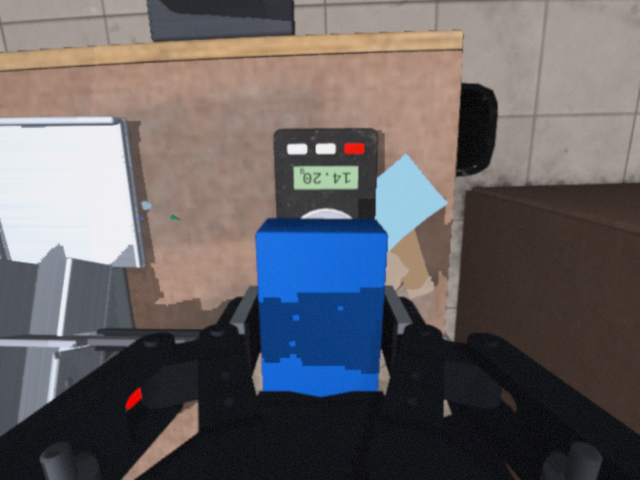

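View pics/s9.png

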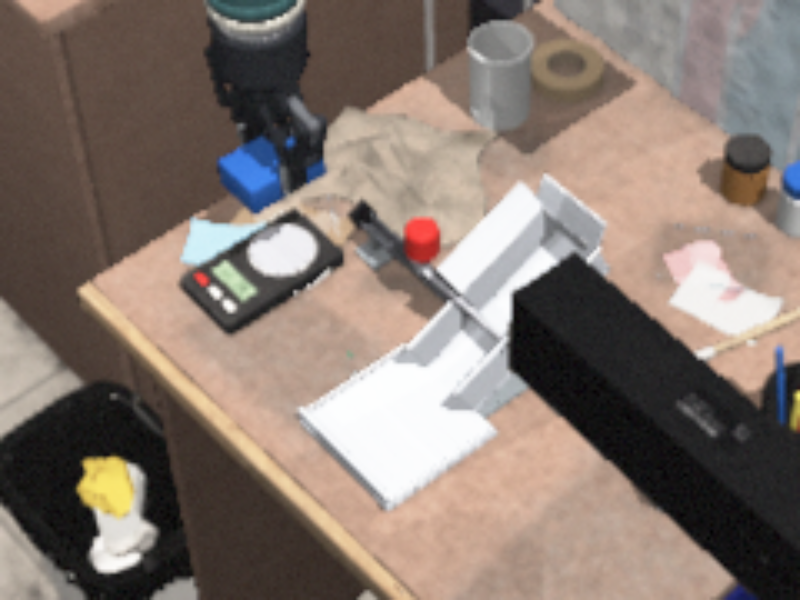

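```bash
python3 - <<'E'
from h import *
c=np.load('c9.npy',allow_pickle=True).item()
print(c['position'])
for n,u,v,z in [('blk top f',257,233,.1405),('',387,233,.1405),('blk top b',264,392,.1405),('',379,392,.1405),('bot f',259,219,.1125),('bot f',385,219,.1125),('scale f',275,131,.016),('',378,131,.016),('scaleside',276,215,.016),('',375,215,.016),('pan f',327,209,.0195)]: print(n,px2w(c,u,v,z).round(4))
E
```

```text
[0.45724424 0.23707272 0.26122465]
blk top f [0.485  0.2122 0.1405]
 [0.4867 0.2605 0.1405]
blk top b [0.5549 0.2091 0.1405]
 [0.5566 0.2583 0.1405]
bot f [0.4849 0.2079 0.1125]
bot f [0.487  0.2649 0.1125]
scale f [0.4409 0.2054 0.016 ]
 [0.4435 0.2773 0.016 ]
scaleside [0.5003 0.2019 0.016 ]
 [0.503  0.2755 0.016 ]
pan f [0.4966 0.2399 0.0195]
```

drive_tool(
  steps=[
    [[-2.9, 2.1, 20], 0],
    [[0, 0, 30], 0],
    [[0, 0, 20], 0],
    [[0, 0, 12], 0],
    [[0, 0, 4], 0],
    [[0, 0, 0], 0],
    [[0, 0, 0], 0],
    [[0, 0, 0], 0],
  ],
)

```text
time: 11.33
tool_pos: [0.5293, 0.2383, 0.0349]
tcp_rot: [0.056, 3.138, 0.002]
wrist_force: [1.2, 0.5, -0.8]
width: 0.58
```

```bash
python3 - <<'E'
from workcell import bot
from h import *
delta(bot,[.5265,.237,.0247],88)
c=bot.camera_info('wrist'); np.save('c10.npy',c,allow_pickle=True)
cv2.imwrite("pics/w10.png",bot.read_camera('wrist')[:,:,::-1])
E
```

```text
t 11.33 pos [0.5293 0.2383 0.0349] yang 87.96 z [ 0.003  0.001 -1.   ] w 0.58 F [ 1.2  0.5 -0.8] | tool d [ 2.8 -1.4 10.2] twist -0.0
```

View pics/w10.png

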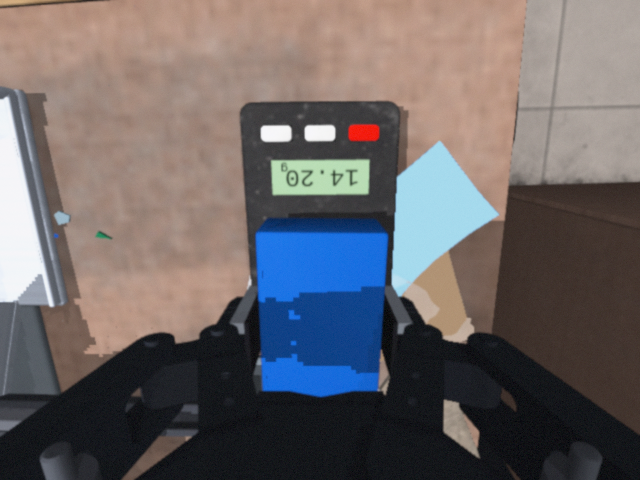

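```bash
python3 - <<'E'
from h import *
c=np.load('c10.npy',allow_pickle=True).item()
for n,u,v,z in [('scale f',321,102,.016),('blk bot f',322,219,.0297),('blk top f',322,233,.0577),('blk top b',322,393,.0577)]: print(n,px2w(c,u,v,z).round(4))
E
```

```text
scale f [0.4406 0.2413 0.016 ]
blk bot f [0.4918 0.2398 0.0297]
blk top f [0.4915 0.2397 0.0577]
blk top b [0.5622 0.2371 0.0577]
```

Same-image check: the scale-edge-to-block gap is 51 mm and should be 48.5, so I'll shift 2.5 mm toward the robot. The y alignment is good.

drive_tool(
  steps=[
    [[2.5, -0.4, 0], 0],
    [[0, 0, 4], 0],
    [[0, 0, 3], 0],
    [[0, 0, 2], 0],
    [[0, 0, 0], 0],
    [[0, 0, 0], 0],
    [[0, 0, 0], 0],
  ],
)

```text
time: 11.97
tool_pos: [0.5253, 0.2377, 0.0248]
tcp_rot: [-0.055, -3.141, 0.0]
wrist_force: [-1.9, -0.6, 5.8]
width: 0.582
```

The block is in contact, with 6 N up at the expected height. I'll release it.

drive_tool(
  steps=[
    [[0, 0, 0], 0],
    [[0, 0, 0], 0],
    [[0, 0, 0], 0],
    [[0, 0, 0], 0],
  ],
  jaw=0.78,
)

```text
time: 12.3
tool_pos: [0.5253, 0.2376, 0.024]
tcp_rot: [-0.056, -3.141, 0.0]
wrist_force: [0.9, -0.4, 0.2]
width: 0.78
```

drive_tool(
  steps=[
    [[0, 0, -10], 0],
    [[0, 0, -25], 0],
    [[0, 0, -35], 0],
    [[0, 0, -40], 0],
    [[0, 0, -40], 0],
    [[0, 0, 0], 0],
    [[0, 0, 0], 0],
    [[0, 0, 0], 0],
  ],
)

```text
time: 12.97
tool_pos: [0.5254, 0.2377, 0.1749]
tcp_rot: [0.055, 3.14, 0.001]
wrist_force: [0.3, -0.4, -0.7]
width: 0.776
```

```bash
python3 - <<'E'
from workcell import bot
from h import *
delta(bot,[.5265,.237,.0247],88)
c=bot.camera_info('wrist'); np.save('c11.npy',c,allow_pickle=True)
cv2.imwrite("pics/w11.png",bot.read_camera('wrist')[:,:,::-1])
a=bot.read_camera('scene')[:,:,::-1];cv2.imwrite("pics/s11f.png",a)
cv2.imwrite("pics/s11.png",cv2.resize(a[200:380,170:410],(800,600)))
E
```

```text
t 12.97 pos [0.5254 0.2377 0.1749] yang 87.98 z [ 0.001  0.    -1.   ] w 0.776 F [ 0.3 -0.4 -0.7] | tool d [ -1.   -0.7 150.2] twist -0.0
```

View pics/w11.png

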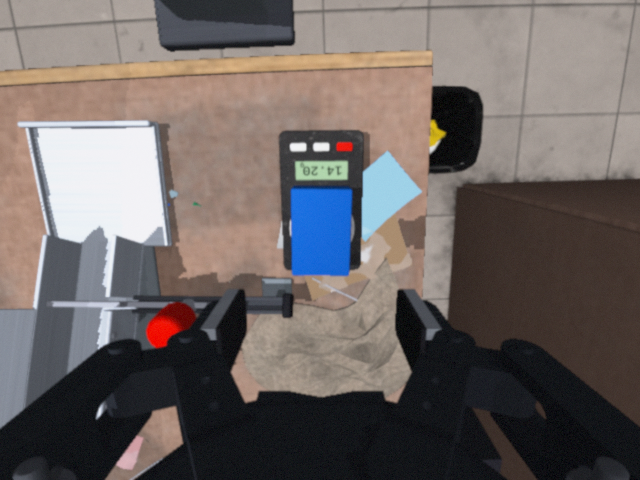

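View pics/s11.png

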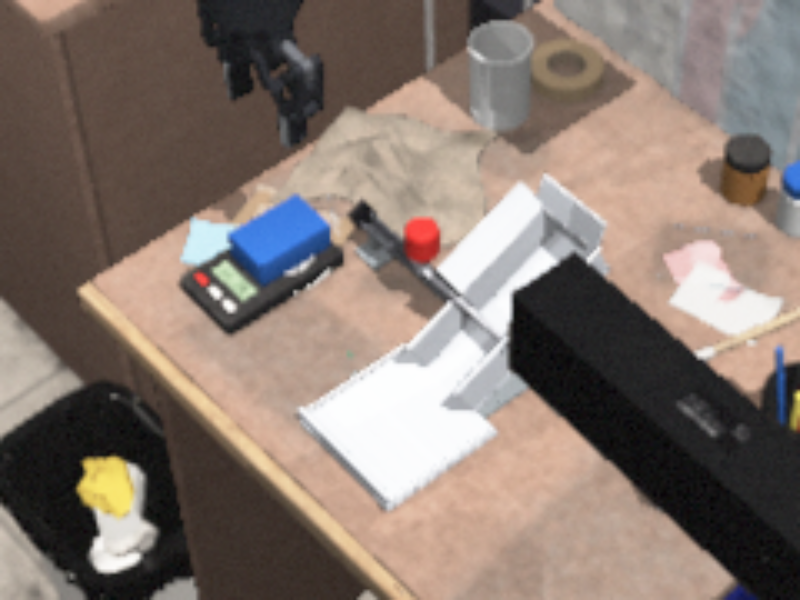

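```bash
python3 - <<'E'
from h import *
c=np.load('c11.npy',allow_pickle=True).item()
a=cv2.imread("pics/w11.png")
cv2.imwrite("pics/w11z.png",cv2.resize(a[120:285,250:400],(600,660))[:600]) if 0 else cv2.imwrite("pics/w11z.png",cv2.resize(a[120:290,230:430],(700,595),interpolation=cv2.INTER_CUBIC))
E
```

```text
(no output)
```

View pics/w11z.png

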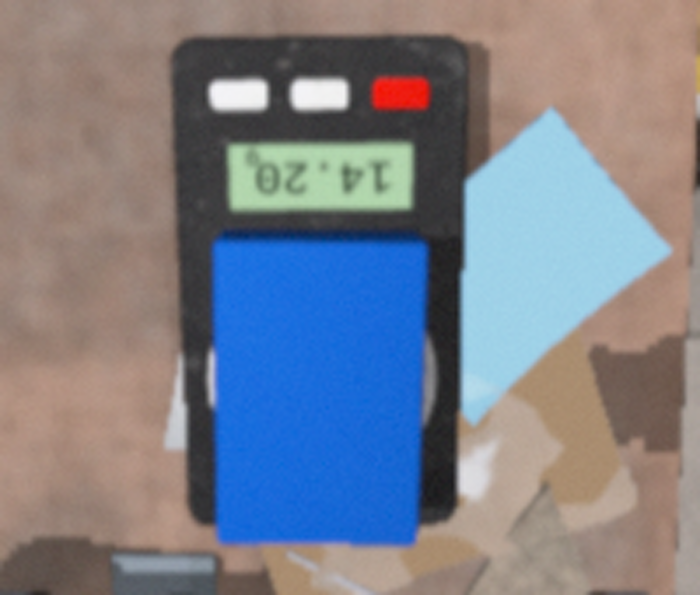

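```bash
python3 - <<'E'
from h import *
c=np.load('c11.npy',allow_pickle=True).item()
Z=lambda u,v,z:px2w(c,230+u/3.5,120+v/3.5,z).round(4)
print('scale f',Z(175,38,.016),Z(468,38,.016),'blk top',[Z(*p,.0475) for p in[(215,238),(428,238),(417,545),(217,543)]],'bot f',Z(322,233,.0195))
print('pan sides',Z(207,380,.0195),Z(436,380,.0195))
E
```

```text
scale f [0.4397 0.2054 0.016 ] [0.4423 0.2774 0.016 ] blk top [array([0.4857, 0.2151, 0.0475]), array([0.4875, 0.2641, 0.0475]), array([0.5626, 0.2605, 0.0475]), array([0.5603, 0.2112, 0.0475])] bot f [0.4883 0.2398 0.0195]
pan sides [0.5253 0.2083 0.0195] [0.5275 0.2683 0.0195]
```

```bash
python3 - <<'E'
from h import *
from workcell import bot
s=bot.camera_info('scene')
for f in('scene0','s11f'):
    a=cv2.imread(f"pics/{f}.png").astype(int)
    m=(a[...,2]>130)&(a[...,1]<70)&(a[...,0]<70); m[:250]=0;m[290:]=0;m[:,:280]=0;m[:,320:]=0
    y,x=np.nonzero(m);print(f,x.mean(),y.mean(),px2w(s,x.mean(),y.mean(),.083))
print(bot.read_state()['time'])
E
```

```text
scene0 295.88235294117646 273.1764705882353 [0.58055188 0.11509921 0.083     ]
s11f 296.46153846153845 273.9076923076923 [0.57991256 0.11197716 0.083     ]
13.0667
```

The knob sits 3 mm further shut than at the start, consistent with fully closed. The block lies flat on the scale's pan, so I'll hand in.

```bash
python3 -c "
from workcell import bot
print(bot.finish_job())"
```

```text
the job is handed in; nothing more can be done
None
```

The job is done and handed in at about 13 s on the robot's clock. I drew the gate out to its end stop, the block slid into the catch pan, and I pushed the gate shut and laid the block on the scale's steel pan.

**Gate:**
- **Opening:** it moved about 63 mm and met the end stop at 17 N.
- **Closing:** it came back 67 mm to a hard stop. The push there reached about 36 N at the wrist, close to the 40 N limit on arm contact, so I backed off before letting go.
- **After release:** the scene camera shows the knob about 3 mm further shut than at the start, which fits fully closed.

**Block:** it lies flat on the pan. In y it is centred to within about 1 mm. In x the readings put it 1 to 3 mm short of the pan's centre, on the robot's side, and I left it there.

**Surroundings:** the scale's edges read the same before and after, to about 1 mm. I never went near the spirit lamp, but I did not measure it again at the end. The gripper is open and about 10 cm clear of everything.

**Disagreement:** the wrist camera put the pan about 2 to 3 mm further to +y than the top and scene cameras. I aligned the block to the scale within a single wrist picture so the difference would cancel out.

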